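# Bolt a plaster jaw cast onto the model stand

### The job

Lift the plaster jaw cast out of its rubber mould and lay it gently in the shallow nest on the sloping deck of the model stand, flat on the deck, with its flat heel up the slope where the bolt will cross. With the cast lying there released, slide the barrel bolt across over the heel until it is fully home in its keeper. Leave the other things on the bench where they are.

Things in the scene. Friction and masses are not known exactly. Their poses are not given: they have to be found in the camera images.
- cast: Plaster jaw cast, 0.14-0.28 kg. Base: D-shaped slab, x -42 to +42 mm (round at -x, square at +x), 54 wide (y), 16 thick. On it a horseshoe ridge of teeth, open to +x, z 16 to 34 mm (tooth tips 38): two straight legs, x -16 to +10, outer faces flat at y = +-24; arc front at x = -40. Bare from x = +10 to +42: the heel. Origin: centre of the underside, z up.
- cast_heel (a point): Point on the top face of the cast's flat heel: x = 32, y = 0, z = 16 mm in the cast's frame.
- mould: Black rubber mould (fixed) in which the cast lies at the start. Block 112 (x) x 84 (y) x 20 mm high, open cavity 92 x 60 mm, its floor 6 mm above the bench. Origin: centre of its underside. The cast lies loosely in it, axes roughly along the mould's, its base 2 mm proud of the rim. An identical empty mould stands near by, which of two places is which varies.
- deck: Sloping deck of the fixed model stand: aluminium plate, x -62 to +62, y -62 to +208 mm, sloped 32 degrees, falling away from the robot. Tilted frame: x up the slope, y along the bolt's line, z square out of the deck; origin on the deck's surface at the nest's centre, 57 mm above the bench. A well laid cast has this same frame, give or take the play.
- nest (a point): Same point as the deck's origin: centre of the nest's floor. The nest is a rectangle of raised steel lips on the deck, clear inside x -47 to +47, y -31 to +31 mm in the deck's frame; lips 5 mm thick, 8 mm high, the lower one 10 mm.
- keeper (a point): Middle of the keeper's mouth, where the bolt's tip enters it: deck x = 32, y = -38, z = 25 mm. The keeper is a steel staple (26 mm wide in x, 36.5 high) at deck y -51 to -38. Across the nest from it is the bolt's rail: deck x 24 to 40, y 46 to 202, 18 mm high, with two like staples, 14 mm long, centred at y = 53 and 193.
- bolt (a joint): Travel of the steel barrel bolt along its track, m: 0 = fully drawn back, 0.098 = fully home in the keeper; it moves in the deck's -y direction, takes about 2.5 N and stays where left. Rod 12 mm thick, axis at deck x = 32, z = 25 mm, 3 mm clear over the heel of a well laid cast; its tip is at deck y = 51 mm minus the travel.
- bolt_knob (a point): Centre of the top of the bolt's round knob, which stands up from the rod square to the deck (along deck z): 14 mm thick from z = 40 to 62 mm above the deck, a 12 mm neck below, the rod's top at 31. At travel 0 it is at deck x = 32, y = 172 mm.
- kidney_dish: Bystander, loose: kidney-shaped stainless dish, 210 x 95 x 38 mm, probes lying in it. Origin: centre of its underside.
- bur_pot: Bystander, loose: round aluminium bur pot, 78 mm across, 65 mm tall with its burs. Origin: centre of its underside.
- bur_pot2: Bystander, loose: second bur pot, the same. Origin: centre of its underside.
- jar: Bystander, loose: closed white jar, 52 mm across, 70 mm tall. Origin: centre of its underside.
- carton: Bystander, loose: white paper carton 90 x 150 x 50 mm. Origin: centre of its underside.
- spatula: Bystander, loose: plaster spatula lying flat, 190 mm long along its x. Origin: centre of its underside.
- mix_bowl: Bystander, loose: blue mixing bowl, 116 mm across, 60 mm tall. Origin: centre of its underside.
- beaker: Bystander, loose: white beaker, 72 mm across, 80 mm tall. Origin: centre of its underside.
Not all that is in view belongs to the job. Leave any blue or red look-alike of the cast alone.

How it is judged:
By the outcome, as a careful person would: the job done as asked, in the order asked, and still so for the second after the job is handed in, with the robot touching nothing.
It also fails if it takes over 45 s, if anything falls off the work surface, if the arm or the gripper's body presses on something with over 40 N, if the wrist force passes 120 N, or if a joint passes its speed limit or range.

### The arm

A 6-joint arm with a two-finger parallel gripper is mounted at the origin on the work surface. World frame = base frame: x ahead of the robot, y to its left, z up, the work surface at z = 0. Lengths are in m, angles in rad, forces in N, time in s.
With the tool pointing down it reaches from about 0.25 to 0.775 m from the base axis. Payload 4 kg.
Tool frame: the origin (TCP) lies between the finger pads; the fingertips stand 11 mm ahead of it and the grasp point (between the pads) lies 8 mm behind it; z points along the fingers, y is the line along which they close (so a half turn about z gives the same grasp; the last joint's range is limited). The gripper opens to 94 mm and grips with 3 to 60 N. Pads are 16 mm wide; open, the fingers measure 119 mm over their backs; the gripper's body (75 mm by 177 mm) begins 78 mm behind the grasp point.
Start: joints at [-1.317, 0.087, 1.371, -0, 1.684, -0.103], TCP at [0.192, -0.515, 0.217] pointing down, gripper open.
Joint ranges: [-3.1, 3.1], [-0.76, 2.03], [0.27, 2.55], [-1.08, 4.22], [0.17, 2.65], [-2.57, 2.57]. Speed limits (rad/s): [2.79, 2.79, 3.14, 3.14, 3.14, 3.14].

### API

Orientations are given as a unit quaternion [x, y, z, w].
In Python, from cell import ctrl gives the robot as it stands.
- The arm moves only by the shell command python3 -m handwheel 'ROWS' [FORCE]. ROWS is JSON, a list of rows, each an object with "twist": the turn, a rotation vector about the tool's x, y, z in units of 90 degrees (1.0 is 90 degrees), a list of three; "slide": the shift along the tool's x, y, z in units of 100 cm (1.0 is 100 cm), a list of three; "grip": the closure, from 0 (fully open) to 1 (shut). In form: [{"twist": [wx, wy, wz], "slide": [tx, ty, tz], "grip": grip}, ...]. A call has 1 to 20 rows; each row shifts and turns the commanded pose from where the row before left it, along the tool's axes as they then stand; what a row does not reach is not made up. A row lasts 1/10 s, in which the tool goes at most 50 mm and 8.59 degrees, less where a joint would pass 70% of its speed; a pose out of reach is approached as far as the arm can. A call with a number of a shift or a turn outside -1 to 1 is refused whole. A call with a gripper value outside its range is refused whole. The fingers move at their own pace and stop on an object; FORCE is the grip in N (left out, the last holds). Time passes only in rows, so rows that do not move let the fingers close. It gives the time, the measured TCP pose, the force, the opening and the grip force at its end, in the units of the state.
- ctrl.observe(): the state, without advancing time (a new reading comes with each control period).
- ctrl.read_camera(name): name is "side" or "top" or "wrist"; returns (picture, depth): 480x640x3 uint8, red, green, blue; 480x640 float32, m along the optical axis (not along the pixel's ray), 0 where there is no reading.
- ctrl.get_calibration(name): a dict with "fx", "fy", "cx", "cy" (pixels), "k1" (the pictures are not rectified: a ray, as slopes to the right and down, at radius r is drawn at 1 + k1 r^2 times it, then the intrinsics apply), "T" (4x4, takes a point from camera to world coordinates). Camera axes: x right, y down, z forward; pixel columns grow to the right and rows downward; lengths in m; the calibration is good to about 2 mm. A picture is of the moment at which its call begins: read the wrist's pose just before it. get_calibration takes no time and is no camera call; for the wrist camera it gives the pose at the moment of the call.
- ctrl.finish_job(): hands the job in; it is judged then, once.
The state is a dict: "time_s": time; "joint_pos": joint angles; "dq": joint speeds; "joint_torque": joint torques, N m; "eef_pos": TCP position; "tool_rot": TCP orientation; "force": force on the tool from outside, world axes, zero at the start; "torque": the same for the moment, N m; "gripper_width": finger opening in m; "gripper_force": force on a finger pad.
Only numpy, scipy, OpenCV 4.12 (cv2) and the standard library are available. Lean on these libraries where they do the work, as an engineer would, in place of code of your own. Each camera call takes 0.05 s, during which the arm holds its last target. There are 200 camera calls.

## Working session

There is one attempt and no reset: what is moved stays moved. The work goes in short steps, Python scripts to look and compute and a shell command to move; the robot and the scene stay as the last step left them, time stands still between calls to the robot, and variables do not carry over. Pictures are saved under pics/ and viewed, at most 10 in all, crops included, and the job is handed in when it is done.

```bash
ls; mkdir -p pics; cat > h.py <<'E'
import numpy as np,cv2
from cell import ctrl
def grab(n):
    c=ctrl.get_calibration(n); p,d=ctrl.read_camera(n); return c,p,d
def world(c,d):
    K=np.array([[c['fx'],0,c['cx']],[0,c['fy'],c['cy']],[0,0,1]]);h,w=d.shape
    u,v=np.meshgrid(np.arange(w),np.arange(h))
    x=(u-c['cx'])/c['fx'];y=(v-c['cy'])/c['fy'];a,b=x.copy(),y.copy()
    for _ in range(15):
        s=1+c['k1']*(a*a+b*b);a,b=x/s,y/s
    P=np.stack([a*d,b*d,d],-1);T=np.array(c['T']);return P@T[:3,:3].T+T[:3,3]
E
python3 - <<'E'
from h import *
for n in('top','side'):
    c,p,d=grab(n);cv2.imwrite(f'pics/{n}0.png',p[...,::-1]);np.savez(f'{n}0.npz',p=p,d=d,W=world(c,d));print(n,np.round(c['T'],3).tolist())
s=ctrl.observe();print(s)
E
```

```text
pics
top [[0.025, -0.985, 0.171, 0.311], [-1.0, -0.025, 0.001, -0.055], [0.003, -0.171, -0.985, 1.563], [0.0, 0.0, 0.0, 1.0]]
side [[-0.754, -0.507, 0.418, 0.023], [-0.657, 0.591, -0.468, 0.547], [-0.01, -0.627, -0.779, 1.097], [0.0, 0.0, 0.0, 1.0]]
{'time_s': 0.1, 'joint_pos': array([-1.31712475e+00,  8.78921236e-02,  1.37207894e+00,  2.28230724e-05,
        1.68360518e+00, -1.03084503e-01]), 'dq': array([ 1.13444352e-03, -6.52869361e-04, -3.70010539e-03,  1.95188172e-05,
       -3.24823569e-03, -1.33796609e-03]), 'joint_torque': array([ 2.50212797e-03, -3.41252267e+01, -3.03301477e+01,  7.19691650e-02,
        3.04224668e-02, -9.20855132e-05]), 'eef_pos': array([ 0.19197325, -0.51491103,  0.21542745]), 'tool_rot': array([ 9.84132067e-01,  1.77434751e-01, -6.32968572e-05, -9.89835176e-04]), 'force': array([0.48853474, 0.477929  , 0.61751518]), 'torque': array([ 0.00949628,  0.00315723, -0.01267296]), 'gripper_force': 0.0, 'gripper_width': 0.09402900257380863}
```

View pics/top0.png

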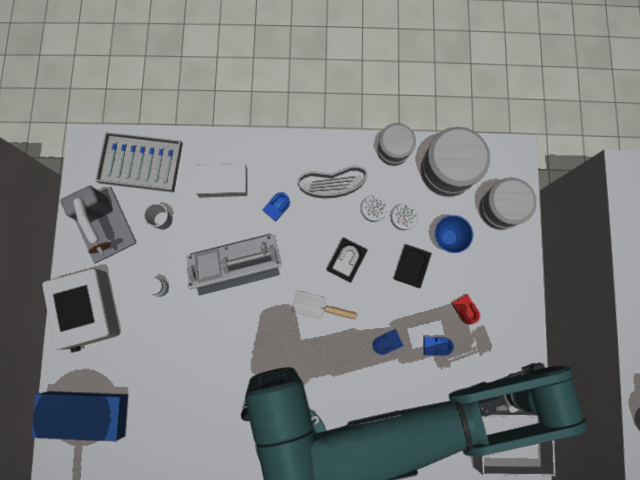

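View pics/side0.png

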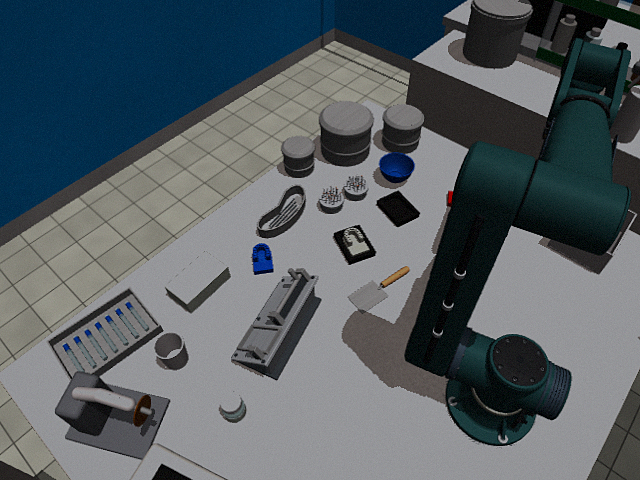

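The top view shows the cast in its mould at about (347,259). The empty mould is at (412,266), and the stand has its nest at about (207,265), with the bolt to the right, knob near (268,243).

```bash
python3 - <<'E'
from h import *
f=np.load('top0.npz');W=f['W'];p=f['p']
for n,(u,v) in dict(cast=(347,259),nest=(207,267),knob=(268,243),emp=(412,266),bench=(300,225)).items(): print(n,W[v,u].round(3))
# stand mask
m=np.zeros(W.shape[:2],bool);m[225:300,180:290]=True
z=W[...,2];q=W[m&(z>.015)]
print(q.min(0),q.max(0),len(q))
r=cv2.resize(p[215:305,175:395][...,::-1],None,fx=3.6,fy=3.6,interpolation=cv2.INTER_CUBIC);cv2.imwrite('pics/c1.png',r)
rng=np.random.default_rng(0);best=0
for _ in range(3000):
    a=q[rng.choice(len(q),3,False)];nn=np.cross(a[1]-a[0],a[2]-a[0]);L=np.linalg.norm(nn)
    if L<1e-5: continue
    nn/=L
    if nn[2]<0:nn=-nn
    if abs(np.degrees(np.arccos(nn[2]))-32)>6:continue
    k=abs((q-a[0])@nn)<.002
    if k.sum()>best:best=k.sum();B=k
i=q[B];c=i.mean(0);n=np.linalg.svd(i-c)[2][2];n*=np.sign(n[2]);print(best,c,n,np.degrees(np.arccos(n[2])),'yaw x-up',np.degrees(np.arctan2(-n[1],-n[0])))
# mould rect by dark
for nm,(u0,u1,v0,v1) in dict(m1=(322,372,235,285),m2=(390,435,240,290)).items():
    k=np.zeros(m.shape,np.uint8);k[v0:v1,u0:u1]=(p[v0:v1,u0:u1].max(-1)<60)
    pts=W[(k>0)&(z>.01)][:,:2].astype(np.float32);print(nm,len(pts),cv2.minAreaRect(pts*1000))
E
```

```text
cast [ 0.531 -0.15   0.019]
nest [0.492 0.258 0.061]
knob [0.569 0.085 0.046]
emp [ 0.517 -0.347  0.006]
bench [ 0.635 -0.006  0.003]
[ 0.31051086 -0.05496123  0.01515553] [0.60041344 0.3280088  1.56281513] 3243
1188 [0.51572115 0.18710538 0.05813397] [0.51155512 0.14877499 0.84627263] 32.19145514722478 yaw x-up -163.78404539362393
m1 398 ((447.7947998046875, -108.04156494140625), (79.96102142333984, 293.2160339355469), 63.77155303955078)
m2 526 ((415.218505859375, -243.94578552246094), (118.07826232910156, 415.65966796875), 44.84730529785156)
```

View pics/c1.png

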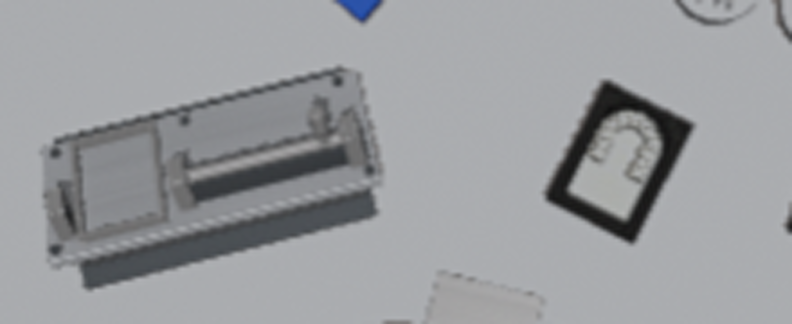

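The crop shows the cast's arc front pointing up and away from the robot, with its heel toward the lower left. The nest is at the left of the stand and the bolt is drawn back to the right. I'll move the wrist camera above the mould and refine the measurements from there.

```bash
python3 -m handwheel '[{"twist":[0,0,0],"slide":[0.028,-0.014,-0.003],"grip":0},{"twist":[0,0,0],"slide":[0.028,-0.014,-0.003],"grip":0},{"twist":[0,0,0],"slide":[0.028,-0.014,-0.003],"grip":0},{"twist":[0,0,0],"slide":[0.028,-0.014,-0.003],"grip":0},{"twist":[0,0,0],"slide":[0.028,-0.014,-0.003],"grip":0},{"twist":[0,0,0],"slide":[0.028,-0.014,-0.003],"grip":0},{"twist":[0,0,0],"slide":[0.028,-0.014,-0.003],"grip":0},{"twist":[0,0,0],"slide":[0.028,-0.014,-0.003],"grip":0},{"twist":[0,0,0.09],"slide":[0.028,-0.014,-0.003],"grip":0},{"twist":[0,0,0.09],"slide":[0.028,-0.014,-0.003],"grip":0},{"twist":[0,0,0.09],"slide":[0.028,-0.014,-0.003],"grip":0},{"twist":[0,0,0.09],"slide":[0.028,-0.014,-0.003],"grip":0},{"twist":[0,0,0.09],"slide":[0.028,-0.014,-0.003],"grip":0},{"twist":[0,0,0.08],"slide":[0.028,-0.014,-0.003],"grip":0}]'
python3 - <<'E'
from h import *
c,p,d=grab('wrist');cv2.imwrite('pics/w1.png',p[...,::-1]);s=ctrl.observe();np.savez('w1.npz',p=p,d=d,W=world(c,d))
from scipy.spatial.transform import Rotation as R
print(np.round(c['T'],3).tolist(),s['eef_pos'],R.from_quat(s['tool_rot']).as_matrix().round(3).tolist(),s['time_s'])
E
```

```text
time_s: 1.5
eef_pos: [0.5267, -0.2489, 0.2583]
tool_rot: [0.971, -0.238, -0.0, -0.0]
force: [0.3, -0.3, 0.3]
gripper_width: 0.094
gripper_force: 0.0
[[-0.462, -0.86, -0.218, 0.589], [-0.887, 0.448, 0.113, -0.28], [0.0, 0.246, -0.969, 0.427], [0.0, 0.0, 0.0, 1.0]] [ 0.53066218 -0.24840094  0.25716603] [[0.886, -0.463, 0.002], [-0.463, -0.886, 0.002], [0.001, -0.002, -1.0]] 1.55
```

View pics/w1.png

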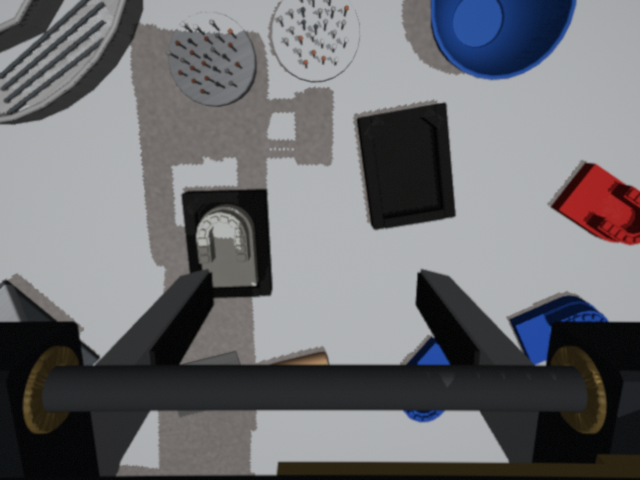

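The wrist view shows the cast in the mould at about (227,245). Its heel is toward the robot, almost aligned with the tool.

```bash
python3 - <<'E'
from h import *
f=np.load('w1.npz');W=f['W'];p=f['p'].astype(int);d=f['d']
roi=np.zeros(d.shape,bool);roi[185:300,178:275]=True
hs=cv2.cvtColor(f['p'],cv2.COLOR_RGB2HSV)
dark=roi&(p.max(-1)<55)&(d>0)
rim=dark&(abs(W[...,2]-.02)<.006)
r=cv2.minAreaRect((W[rim][:,:2]*1000).astype(np.float32));print('rim',rim.sum(),r)
z=W[...,2]
k=roi&(d>0)&(p.max(-1)>60);k[:,:195]=0;k[:,262:]=0;k[:203]=0;k[288:]=0
k&=z>.015
q=W[k];print(len(q),np.percentile(q[:,2],[1,10,50,90,99]))
print(cv2.minAreaRect((q[:,:2]*1000).astype(np.float32)))
t=roi&(d>0)&(z>.03)&k
print('teeth',t.sum(),cv2.minAreaRect((W[t][:,:2]*1000).astype(np.float32)))
print('bench',np.median(z[340:350,280:400]), np.median(z[120:180,290:340]))
# heights histogram
print(np.histogram(q[:,2],bins=np.arange(.014,.05,.003)))
im=cv2.resize(f['p'][180:305,170:280][...,::-1],None,fx=4,fy=4);o=cv2.resize((k*100+t*100).astype(np.uint8)[180:305,170:280],None,fx=4,fy=4,interpolation=0)
cv2.imwrite('pics/c2.png',np.hstack([im[:,:400],cv2.cvtColor(o,cv2.COLOR_GRAY2BGR)[:,:400]]))
E
```

```text
rim 3405 ((528.8986206054688, -148.757080078125), (83.70721435546875, 112.11422729492188), 63.945255279541016)
3792 [0.01949444 0.02129783 0.02296835 0.04311591 0.04512784]
((534.2808837890625, -152.77696228027344), (68.20064544677734, 104.14857482910156), 53.3547477722168)
teeth 1435 ((542.5582885742188, -166.2911834716797), (70.38978576660156, 61.4650764465332), 66.29866790771484)
bench 0.00045062407432963636 7.639719529553557e-05
(array([   6,   57, 1849,  382,   54,   17,   16,   41,  550,  674,  132,
          0]), array([0.014, 0.017, 0.02 , 0.023, 0.026, 0.029, 0.032, 0.035, 0.038,
       0.041, 0.044, 0.047, 0.05 ]))
```

View pics/c2.png

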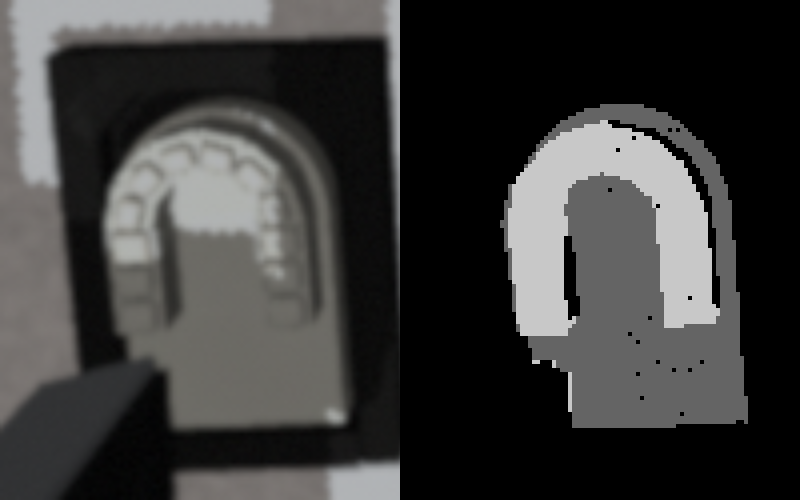

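```bash
python3 - <<'E'
from h import *
from scipy.optimize import least_squares
f=np.load('w1.npz');W=f['W'];p=f['p'].astype(int);d=f['d'];z=W[...,2]
k=(d>0)&(p.max(-1)>60);k[:,:195]=0;k[:,262:]=0;k[:203]=0;k[288:]=0;k[:180]=0
t=k&(z>.036); 
L=[];Rr=[];A=[];H=[]
for v in range(232,261):
    u=np.flatnonzero(t[v])
    if len(u): L.append(W[v,u[0],:2]);Rr.append(W[v,u[-1],:2])
b=k&(z>.018)
E=[]
for v in range(245,284):
    u=np.flatnonzero(b[v]); E.append(W[v,u[-1],:2])
for u in range(218,252):
    v=np.flatnonzero(b[:,u]); H.append(W[v[-1],u,:2])
for u in range(206,240):
    v=np.flatnonzero(t[:,u]); A.append(W[v[0],u,:2])
L,Rr,E,H,A=map(np.array,(L,Rr,E,H,A))
def loc(q,s):
    c,n=np.cos(s[2]),np.sin(s[2]);dd=q-s[:2];return np.c_[dd@[c,n],dd@[-n,c]]*1000
def res(s):
    # which side: cast heel toward robot; left image side = +Y world
    l,r,e,h,a=[loc(q,s) for q in(L,Rr,E,H,A)]
    return np.r_[abs(l[:,1])-24,abs(r[:,1])-24,abs(e[:,1])-27,h[:,0]-42,np.hypot(a[:,0]+16,a[:,1])-24]
s=least_squares(res,[.529,-.149,np.radians(153)],loss='soft_l1',x_scale=[.01,.01,.1]).x
print(s,np.degrees(s[2]));
for n,q,c in(('L',L,1),('R',Rr,1),('E',E,1),('H',H,0)):print(n,np.median(loc(q,s)[:,c]),loc(q,s)[:,c].std())
a=loc(A,s);print('arc',np.median(np.hypot(a[:,0]+16,a[:,1])))
tt=loc(W[t][:,:2],s);print('teeth x',np.percentile(tt[:,0],[1,99]),'y',np.percentile(tt[:,1],[1,99]))
E
```

```text
[ 0.528324   -0.14795641  2.69051085] 154.15491651464592
L -23.472423446139 0.35035216496813365
R 23.739438044838273 0.2137571831273685
E 26.9860501066861 0.25129652234967853
H 41.91990966587808 0.41045838775081184
arc 23.86459455935887
teeth x [-40.74802222   9.76221325] y [-23.50027968  24.55867323]
```

```bash
python3 -m handwheel '[{"twist":[0,0,-0.019],"slide":[0,0,0],"grip":0},{"twist":[0,0,0],"slide":[-0.0107,-0.0223,0.03],"grip":0},{"twist":[0,0,0],"slide":[-0.0107,-0.0223,0.03],"grip":0},{"twist":[0,0,0],"slide":[-0.0107,-0.0223,0.03],"grip":0},{"twist":[0,0,0],"slide":[-0.0108,-0.0223,0.03],"grip":0},{"twist":[0,0,0],"slide":[0,0,0.03],"grip":0},{"twist":[0,0,0],"slide":[0,0,0.027],"grip":0},{"twist":[0,0,0],"slide":[0,0,0],"grip":0},{"twist":[0,0,0],"slide":[0,0,0],"grip":0}]'
cat >> h.py <<'E'
from scipy.spatial.transform import Rotation as Rot
def delta(pt,Rt):
    s=ctrl.observe();R=Rot.from_quat(s['tool_rot']);Rt=Rot.from_matrix(Rt)
    print('pos',s['eef_pos'].round(4),'F',s['force'].round(1),'w',round(s['gripper_width'],4),'t',s['time_s'])
    print('slide(now axes)',R.inv().apply(np.array(pt)-s['eef_pos']).round(4),'slide(target axes)',Rt.inv().apply(np.array(pt)-s['eef_pos']).round(4),'twist/90',((R.inv()*Rt).as_rotvec()/(np.pi/2)).round(4))
def down(yaw):
    c,s=np.cos(yaw),np.sin(yaw);return np.array([[c,s,0],[s,-c,0],[0,0,-1.]])
E
python3 -c "
from h import *
delta([.531,-.1493,.0355],down(np.radians(-25.85)))"
```

```text
time_s: 2.45
eef_pos: [0.5246, -0.1515, 0.0817]
tool_rot: [0.975, -0.221, -0.0, 0.0]
force: [0.2, -0.6, 0.5]
gripper_width: 0.0943
gripper_force: 0.0
pos [ 0.5246 -0.1515  0.0817] F [ 0.2 -0.6  0.5] w 0.0943 t 2.45
slide(now axes) [ 0.0048 -0.0047  0.0462] slide(target axes) [ 0.0048 -0.0048  0.0462] twist/90 [0.0002 0.0006 0.0037]
```

```bash
python3 -m handwheel '[{"twist":[0,0,0.0037],"slide":[0.0048,-0.0048,0.012],"grip":0},{"twist":[0,0,0],"slide":[0,0,0.012],"grip":0},{"twist":[0,0,0],"slide":[0,0,0],"grip":0},{"twist":[0,0,0],"slide":[0,0,0],"grip":0}]'
python3 -c "
from h import *
delta([.531,-.1493,.0355],down(np.radians(-25.85)))"
```

```text
time_s: 2.85
eef_pos: [0.5317, -0.1488, 0.0571]
tool_rot: [0.975, -0.224, -0.0, 0.0]
force: [-0.5, 0.6, 0.4]
gripper_width: 0.0943
gripper_force: 0.0
pos [ 0.5317 -0.1488  0.0571] F [-0.5  0.6  0.4] w 0.0943 t 2.85
slide(now axes) [-0.0004  0.0007  0.0216] slide(target axes) [-0.0004  0.0007  0.0216] twist/90 [ 0.0001  0.0005 -0.0002]
```

```bash
python3 -m handwheel '[{"twist":[0,0,0],"slide":[0,0,0.011],"grip":0},{"twist":[0,0,0],"slide":[0,0,0.0105],"grip":0},{"twist":[0,0,0],"slide":[0,0,0],"grip":0.3},{"twist":[0,0,0],"slide":[0,0,0],"grip":0.45},{"twist":[0,0,0],"slide":[0,0,0],"grip":0.7},{"twist":[0,0,0],"slide":[0,0,0],"grip":0.7},{"twist":[0,0,0],"slide":[0,0,0],"grip":0.7},{"twist":[0,0,0],"slide":[0,0,0],"grip":0.7}]' 25
python3 -c "
from h import *
delta([.531,-.1493,.0355],down(np.radians(-25.85)))"
```

```text
time_s: 3.65
eef_pos: [0.532, -0.149, 0.0363]
tool_rot: [0.975, -0.224, 0.0, 0.0]
force: [-0.8, -1.2, 1.2]
gripper_width: 0.0493
gripper_force: 0.7
pos [ 0.532  -0.149   0.0363] F [-0.8 -1.2  1.2] w 0.0493 t 3.65
slide(now axes) [-0.0008  0.0007  0.0008] slide(target axes) [-0.0008  0.0007  0.0008] twist/90 [ 0.0002 -0.0004 -0.0003]
```

```bash
python3 -m handwheel '[{"twist":[0,0,0],"slide":[0,0,0],"grip":0.7},{"twist":[0,0,0],"slide":[0,0,0],"grip":0.7},{"twist":[0,0,0],"slide":[0,0,0],"grip":0.7},{"twist":[0,0,0],"slide":[0,0,-0.005],"grip":0.7},{"twist":[0,0,0],"slide":[0,0,-0.01],"grip":0.7},{"twist":[0,0,0],"slide":[0,0,-0.02],"grip":0.7},{"twist":[0,0,0],"slide":[0,0,-0.03],"grip":0.7},{"twist":[0,0,0],"slide":[0,0,-0.03],"grip":0.7},{"twist":[0,0,0],"slide":[0,0,-0.03],"grip":0.7},{"twist":[0,0,0],"slide":[0,0,-0.03],"grip":0.7},{"twist":[0,0,0],"slide":[0,0,-0.03],"grip":0.7},{"twist":[0,0,0],"slide":[0,0,-0.03],"grip":0.7},{"twist":[0,0,0],"slide":[0,0,-0.02],"grip":0.7},{"twist":[0,0,0],"slide":[0,0,0],"grip":0.7},{"twist":[0,0,0],"slide":[0,0,0],"grip":0.7}]' 25
python3 - <<'E'
from h import *
# coarse deck frame -> hover target
n=np.array([.51155512,.14877499,.84627263]);print(ctrl.observe()['gripper_width'])
f=np.load('top0.npz');W=f['W'];p=f['p'];d=f['d']
m=(d>0)&(W[...,2]>.02)&(W[...,2]<.16);m[:225]=0;m[300:]=0;m[:,:180]=0;m[:,290:]=0
yw=np.arctan2(-n[1],-n[0]);x=np.array([np.cos(yw)*np.cos(np.radians(32)),np.sin(yw)*np.cos(np.radians(32)),np.sin(np.radians(32))]);z=np.array([-np.cos(yw)*np.sin(np.radians(32)),-np.sin(yw)*np.sin(np.radians(32)),np.cos(np.radians(32))]);y=np.cross(z,x)
q=W[m]@np.c_[x,y,z];zz=np.median(q[:,2])
e=q[abs(q[:,2]-zz)<.003];print(len(e),zz,np.percentile(e,[.5,99.5],axis=0))
E
```

```text
time_s: 5.15
eef_pos: [0.5318, -0.1486, 0.2707]
tool_rot: [0.975, -0.224, 0.0, -0.0]
force: [-0.4, 0.1, -2.7]
gripper_width: 0.0477
gripper_force: 25.0
0.04772801666602722
1519 0.3403456596130006 [[-0.49363729 -0.16745635  0.3373883 ]
 [-0.36895702  0.09744812  0.34326516]]
```

```bash
python3 -m handwheel '[{"twist":[0,0,0],"slide":[-0.012,-0.012,0],"grip":0.7},{"twist":[0,0,0],"slide":[-0.022,-0.021,0],"grip":0.7},{"twist":[0,0,0],"slide":[-0.022,-0.021,0],"grip":0.7},{"twist":[0,0,0],"slide":[-0.022,-0.021,0],"grip":0.7},{"twist":[0,0,0],"slide":[-0.022,-0.021,0],"grip":0.7},{"twist":[0,0,0],"slide":[-0.022,-0.021,0],"grip":0.7},{"twist":[0,0,0],"slide":[-0.022,-0.021,0],"grip":0.7},{"twist":[0,0,0],"slide":[-0.022,-0.021,0],"grip":0.7},{"twist":[0,0,0],"slide":[-0.022,-0.021,0],"grip":0.7},{"twist":[0,0,0],"slide":[-0.022,-0.021,0],"grip":0.7},{"twist":[0,0,0],"slide":[-0.022,-0.021,0],"grip":0.7},{"twist":[0,0,0],"slide":[-0.022,-0.021,0],"grip":0.7},{"twist":[0,0,-0.075],"slide":[-0.012,-0.012,0],"grip":0.7},{"twist":[0,0,-0.08],"slide":[0,0,0],"grip":0.7},{"twist":[0,0,-0.08],"slide":[0,0,0],"grip":0.7},{"twist":[0,0,-0.08],"slide":[0,0,0],"grip":0.7},{"twist":[0,0,-0.08],"slide":[0,0,0],"grip":0.7},{"twist":[0,0,-0.07],"slide":[0,0,0],"grip":0.7},{"twist":[0,0,0],"slide":[0,0,0],"grip":0.7},{"twist":[0,0,0],"slide":[0,0,0],"grip":0.7}]'
python3 - <<'E'
from h import *
c,p,d=grab('wrist');cv2.imwrite('pics/w2.png',p[...,::-1]);np.savez('w2.npz',p=p,d=d,W=world(c,d),T=np.array(ctrl.get_calibration('wrist')['T']))
delta([.4,.19,.27],down(np.radians(16.2)))
E
```

```text
time_s: 7.15
eef_pos: [0.4028, 0.1969, 0.2696]
tool_rot: [0.99, 0.138, -0.001, 0.0]
force: [-0.5, -0.1, -3.4]
gripper_width: 0.0479
gripper_force: 25.0
pos [0.403  0.1969 0.27  ] F [ 0.9  0.1 -3.4] w 0.0481 t 7.2
slide(now axes) [-0.0048  0.0058 -0.    ] slide(target axes) [-0.0048  0.0057 -0.    ] twist/90 [-0.      0.0012 -0.0035]
```

View pics/w2.png

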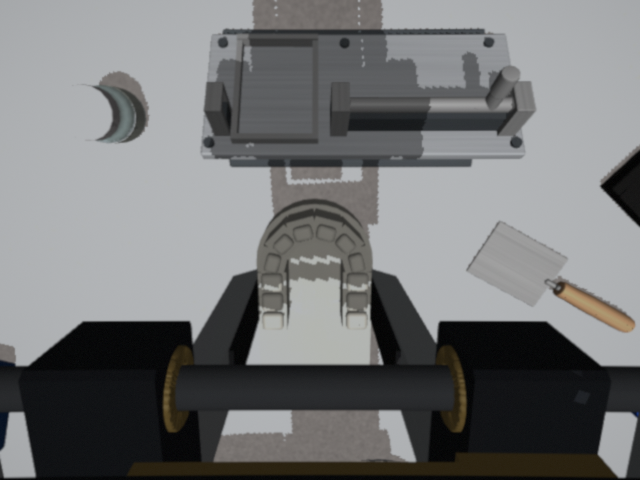

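The deck spans pixels (203-523, 33-157), with the nest at (277,90) and the knob at (510,75). The cast is held straight, heel toward the robot, which is up the slope.

```bash
cat > deck.py <<'E'
from h import *
def fit(W,d,box,v=True):
    m=np.zeros(d.shape,bool);m[box[0]:box[1],box[2]:box[3]]=True
    q=W[m&(d>0)&(W[...,2]>.012)]
    rng=np.random.default_rng(0);best=0
    for _ in range(2000):
        a=q[rng.choice(len(q),3,False)];n=np.cross(a[1]-a[0],a[2]-a[0]);L=np.linalg.norm(n)
        if L<1e-5: continue
        n/=L;n*=np.sign(n[2])
        if abs(np.degrees(np.arccos(n[2]))-32)>5:continue
        k=abs((q-a[0])@n)<.0015
        if k.sum()>best:best=k.sum();B=k
    i=q[B];c=i.mean(0);n=np.linalg.svd(i-c,full_matrices=False)[2][2];n*=np.sign(n[2])
    # in-plane frame
    yw=np.arctan2(-n[1],-n[0]);
    x=np.array([np.cos(yw),np.sin(yw),0]);x-=n*(x@n);x/=np.linalg.norm(x);y=np.cross(n,x)
    pl=np.c_[(i-c)@x,(i-c)@y]
    r=cv2.minAreaRect((pl*1000).astype(np.float32))
    ang=(r[2]+45)%90-45
    if v: print('plane n',n.round(4),'tilt',np.degrees(np.arccos(n[2])),'N',best,'rect',r,'ang',ang)
    a=np.radians(ang);x2=np.cos(a)*x+np.sin(a)*y;y2=np.cross(n,x2)
    cw=c+(x*r[0][0]+y*r[0][1])/1000
    o=cw-y2*.073
    if v: print('origin',o.round(4),'R',np.c_[x2,y2,n].round(4).tolist(),'yaw',np.degrees(np.arctan2(x2[1],x2[0])))
    return o,np.c_[x2,y2,n],q
E
python3 - <<'E'
from deck import *
f=np.load('w2.npz');W=f['W'];d=f['d']
o,R,q=fit(W,d,(20,180,190,535));np.savez('deck.npz',o=o,R=R)
l=(q-o)@R*1000
def hist(sel,ax,lo,hi,n): 
    h,e=np.histogram(l[sel][:,ax],bins=np.linspace(lo,hi,n));return [(round(a),b) for a,b in zip(e,h) if b>3]
lip=(l[:,2]>6)&(l[:,2]<12)
s=lip&(abs(l[:,0])<40)&(l[:,1]<42);print('lips y',[np.percentile(l[s&(np.sign(l[:,1])==g)][:,1],[5,50,95]).round(1) for g in(-1,1)])
s=lip&(abs(l[:,1])<25);print('lips x',[np.percentile(l[s&(np.sign(l[:,0])==g)][:,0],[5,50,95]).round(1) for g in(-1,1)],)
k=(l[:,2]>55)&(l[:,1]>140);print('knob top',k.sum(),np.median(l[k],0),l[k].min(0),l[k].max(0))
k=(l[:,2]>34)&(l[:,1]<-30);print('keeper',k.sum(),np.median(l[k],0),l[k].min(0),l[k].max(0))
fl=(abs(l[:,0])<40)&(abs(l[:,1])<25);print('floor z',np.median(l[fl][:,2]))
# cast in hand, tool frame
st=ctrl.observe();T=Rot.from_quat(st['tool_rot']).as_matrix()
c=(W-st['eef_pos'])@T
m=(d>0)&(c[...,2]>-.02)&(c[...,2]<.045)&(abs(c[...,1])<.035)&(c[...,0]>-.012)&(c[...,0]<.06)
m[320:]=0
h=c[m]*1000
te=h[h[:,2]<5];print('teeth z',np.percentile(te[:,2],[2,50]),'x max',np.percentile(te[:,0],99.5),'n',len(te))
fr=te[te[:,0]>5]
# outer-arc fit: front profile by y
pts=[]
for a in np.arange(-18,19,3):
    b=te[abs(te[:,1]-a)<1.5]
    if len(b):pts.append((a,np.percentile(b[:,0],98)))
print(pts)
ba=h[(h[:,2]>10)&(h[:,2]<20)];print('base',len(ba),ba[:,0].max() if len(ba) else 0,np.percentile(ba,[2,50,98],axis=0))
E
```

```text
plane n [0.5123 0.1448 0.8465] tilt 32.16895174921991 N 24976 rect ((0.7569351196289062, 1.6354217529296875), (269.9820556640625, 125.18930053710938), 89.97516632080078) ang -0.02483367919921875
origin [0.4935 0.2586 0.0571] R [[-0.8147, 0.2716, 0.5123], [-0.2298, -0.9624, 0.1448], [0.5324, 0.0002, 0.8465]] yaw -164.2472604725252
lips y [array([-37.4, -33.4, -30.6]), array([32. , 33.8, 36.3])]
lips x [array([-51.8, -47.9, -46. ]), array([47. , 49.8, 52.2])]
knob top 373 [ 33.97463694 169.83354456  61.31235222] [ 25.35469064 164.0661594   55.05080527] [ 39.41012531 178.39297496  63.4370813 ]
keeper 524 [ 33.69488405 -44.26968263  36.40039451] [ 19.10686653 -51.0669366   34.00743263] [ 45.78643194 -37.93938032  38.08972814]
floor z 0.014899380739651101
teeth z [-17.73951631  -5.55857282] x max 36.80237881405024 n 8283
[(np.int64(-18), np.float64(29.937247250485736)), (np.int64(-15), np.float64(33.02634367847977)), (np.int64(-12), np.float64(34.720800142650866)), (np.int64(-9), np.float64(35.72162556751513)), (np.int64(-6), np.float64(36.48987013703886)), (np.int64(-3), np.float64(37.16785776738424)), (np.int64(0), np.float64(37.05902345865906)), (np.int64(3), np.float64(36.4945326966069)), (np.int64(6), np.float64(35.7437599960895)), (np.int64(9), np.float64(34.90424614782043)), (np.int64(12), np.float64(33.072236365547795)), (np.int64(15), np.float64(30.1370130373297)), (np.int64(18), np.float64(27.31029662542016))]
base 4467 39.17078486108336 [[-11.07193134 -25.81494375  11.84472729]
 [  9.43803413  -1.48672689  14.44134687]
 [ 38.14230866  23.09411149  16.92094832]]
```

```bash
cat > tgt.py <<'E'
from h import *
import sys
f=np.load('deck.npz');o,D=f['o'],f['R']
Rt=np.c_[-D[:,0],D[:,1],-D[:,2]]
delta(o+D@(np.array(list(map(float,sys.argv[1:4])))/1000),Rt)
s=ctrl.observe();print('tcp in deck',((s['eef_pos']-o)@D*1000).round(1),'F deck',(s['force']@D).round(1),'gf',s['gripper_force'])
E
python3 tgt.py -5.3 0.7 100
```

```text
pos [0.403  0.1969 0.27  ] F [ 0.9  0.1 -3.4] w 0.0481 t 7.2
slide(now axes) [ 0.1619 -0.0338  0.1307] slide(target axes) [ 0.2065 -0.0341  0.0249] twist/90 [ 2.000e-04 -3.562e-01  1.400e-03]
tcp in deck [201.2  34.8 124.9] F deck [-2.6  0.2 -2.4] gf 24.992486536502838
```

```bash
python3 -m handwheel '[{"twist":[0,-0.071,0],"slide":[0,0,0],"grip":0.7},{"twist":[0,-0.071,0],"slide":[0,0,0],"grip":0.7},{"twist":[0,-0.071,0],"slide":[0,0,0],"grip":0.7},{"twist":[0,-0.071,0],"slide":[0,0,0],"grip":0.7},{"twist":[0,-0.072,0.0014],"slide":[0,0,0],"grip":0.7},{"twist":[0,0,0],"slide":[0.0258,-0.0043,0.0031],"grip":0.7},{"twist":[0,0,0],"slide":[0.0258,-0.0043,0.0031],"grip":0.7},{"twist":[0,0,0],"slide":[0.0258,-0.0043,0.0031],"grip":0.7},{"twist":[0,0,0],"slide":[0.0258,-0.0043,0.0031],"grip":0.7},{"twist":[0,0,0],"slide":[0.0258,-0.0043,0.0031],"grip":0.7},{"twist":[0,0,0],"slide":[0.0258,-0.0043,0.0031],"grip":0.7},{"twist":[0,0,0],"slide":[0.0258,-0.0043,0.0031],"grip":0.7},{"twist":[0,0,0],"slide":[0.0258,-0.0043,0.0031],"grip":0.7},{"twist":[0,0,0],"slide":[0,0,0],"grip":0.7},{"twist":[0,0,0],"slide":[0,0,0],"grip":0.7},{"twist":[0,0,0],"slide":[0,0,0],"grip":0.7}]'; python3 tgt.py -5.3 0.7 50
```

```text
time_s: 8.8
eef_pos: [0.55, 0.2738, 0.1416]
tool_rot: [0.952, 0.132, -0.273, 0.039]
force: [-0.7, 0.7, -1.5]
gripper_width: 0.0476
gripper_force: 25.0
pos [0.55   0.2738 0.1416] F [-0.7  0.7 -1.5] w 0.0476 t 8.8
slide(now axes) [ 0.0006 -0.0001  0.0527] slide(target axes) [0.0008 0.     0.0527] twist/90 [ 0.001  -0.0023  0.0003]
tcp in deck [ -4.5   0.7 102.7] F deck [-0.4 -0.9 -1.6] gf 24.992588460445404
```

Very close. I'll descend to 20 mm above contact and re-check.

```bash
python3 -m handwheel '[{"twist":[0.001,-0.0023,0],"slide":[0.0008,0,0.015],"grip":0.7},{"twist":[0,0,0],"slide":[0,0,0.02],"grip":0.7},{"twist":[0,0,0],"slide":[0,0,0.0177],"grip":0.7},{"twist":[0,0,0],"slide":[0,0,0],"grip":0.7},{"twist":[0,0,0],"slide":[0,0,0],"grip":0.7}]'; python3 tgt.py -5.3 0.7 34
```

```text
time_s: 9.3
eef_pos: [0.5239, 0.2664, 0.0971]
tool_rot: [0.952, 0.132, -0.274, 0.038]
force: [-0.3, -0.7, -2.9]
gripper_width: 0.048
gripper_force: 25.0
pos [0.5239 0.2664 0.0971] F [-0.3 -0.7 -2.9] w 0.048 t 9.3
slide(now axes) [ 0.0001 -0.      0.0166] slide(target axes) [ 0.0001 -0.      0.0166] twist/90 [-0.     -0.0005  0.0005]
tcp in deck [-5.2  0.7 50.6] F deck [-1.2  0.6 -2.7] gf 24.99260723590851
```

```bash
python3 -m handwheel '[{"twist":[0,0,0],"slide":[0,0,0.008],"grip":0.7},{"twist":[0,0,0],"slide":[0,0,0.006],"grip":0.7},{"twist":[0,0,0],"slide":[0,0,0.004],"grip":0.7},{"twist":[0,0,0],"slide":[0,0,0],"grip":0.7},{"twist":[0,0,0],"slide":[0,0,0],"grip":0.7}]'; python3 tgt.py -5.3 0.7 30.4
python3 -m handwheel '[{"twist":[0,0,0],"slide":[0,0,0.001],"grip":0.7},{"twist":[0,0,0],"slide":[0,0,0],"grip":0.7}]'; python3 tgt.py -5.3 0.7 30.4
```

```text
time_s: 9.8
eef_pos: [0.5146, 0.2638, 0.0801]
tool_rot: [0.952, 0.132, -0.275, 0.038]
force: [0.5, 0.6, -2.0]
gripper_width: 0.0483
gripper_force: 25.0
pos [0.5146 0.2638 0.0801] F [ 0.5  0.6 -2. ] w 0.0483 t 9.8
slide(now axes) [-0.0008  0.      0.0006] slide(target axes) [-0.0008  0.      0.0006] twist/90 [0.0001 0.0009 0.0006]
tcp in deck [-6.1  0.7 31. ] F deck [-1.5 -0.4 -1.3] gf 24.993976950645447
time_s: 10.0
eef_pos: [0.5143, 0.2637, 0.0795]
tool_rot: [0.952, 0.132, -0.275, 0.038]
force: [-0.5, -0.7, -2.1]
gripper_width: 0.0476
gripper_force: 25.0
pos [0.5143 0.2637 0.0795] F [-0.5 -0.7 -2.1] w 0.0476 t 10.0
slide(now axes) [-0.0008  0.     -0.0001] slide(target axes) [-0.0008  0.     -0.0001] twist/90 [0.0001 0.0005 0.0006]
tcp in deck [-6.1  0.7 30.3] F deck [-0.6  0.5 -2.1] gf 24.99416023492813
```

```bash
for i in 1 ; do python3 -m handwheel '[{"twist":[0,0,0],"slide":[0,0,0.0008],"grip":0.7},{"twist":[0,0,0],"slide":[0,0,0],"grip":0.7}]' >/dev/null; python3 tgt.py -5.3 0.7 30.4|tail -1
python3 -m handwheel '[{"twist":[0,0,0],"slide":[0,0,0.0008],"grip":0.7},{"twist":[0,0,0],"slide":[0,0,0],"grip":0.7}]' >/dev/null; python3 tgt.py -5.3 0.7 30.4|tail -1; done
```

```text
tcp in deck [-6.1  0.7 30.3] F deck [-1.1 -0.   2.3] gf 24.994940757751465
tcp in deck [-6.2  0.7 30.3] F deck [-1.5 -0.2  7.5] gf 24.995750784873962
```

Contact with the deck is felt, so I'll release gently and retreat square to the deck.

```bash
python3 -m handwheel '[{"twist":[0,0,0],"slide":[0,0,-0.0007],"grip":0.7},{"twist":[0,0,0],"slide":[0,0,0],"grip":0.47},{"twist":[0,0,0],"slide":[0,0,0],"grip":0.45},{"twist":[0,0,0],"slide":[0,0,0],"grip":0.4},{"twist":[0,0,0],"slide":[0,0,0],"grip":0.3},{"twist":[0,0,0],"slide":[0,0,0],"grip":0.3},{"twist":[0,0,0],"slide":[0,0,0],"grip":0.3}]' 10; python3 tgt.py -6 0.7 120
```

```text
time_s: 11.1
eef_pos: [0.5135, 0.2635, 0.0784]
tool_rot: [0.951, 0.132, -0.275, 0.038]
force: [0.9, 0.6, -0.2]
gripper_width: 0.0654
gripper_force: 0.0
pos [0.5135 0.2635 0.0784] F [ 0.9  0.6 -0.2] w 0.0654 t 11.1
slide(now axes) [-0.0002  0.     -0.0911] slide(target axes) [-0.      0.     -0.0911] twist/90 [0.0001 0.0011 0.0006]
tcp in deck [-6.   0.7 28.9] F deck [-1.  -0.4  0.3] gf 0.0
```

```bash
python3 -m handwheel '[{"twist":[0,0,0],"slide":[0,0,-0.01],"grip":0.3},{"twist":[0,0,0],"slide":[0,0,-0.02],"grip":0.3},{"twist":[0,0,0],"slide":[0,0,-0.03],"grip":0.3},{"twist":[0,0,0],"slide":[0,0,-0.03],"grip":0.3},{"twist":[0,0,0],"slide":[0,0,-0.03],"grip":0.3},{"twist":[0,0,0],"slide":[-0.02,0.01,0],"grip":0.3},{"twist":[0,0,0],"slide":[-0.02,0.02,0],"grip":0.3},{"twist":[0,0,0],"slide":[0,0.02,0],"grip":0.3},{"twist":[0,0,0],"slide":[0,0.02,0],"grip":0.3},{"twist":[0,0,0],"slide":[0,0,0],"grip":0.3},{"twist":[0,0,0],"slide":[0,0,0],"grip":0.3}]'
python3 - <<'E'
from h import *
c,p,d=grab('wrist');cv2.imwrite('pics/w3.png',p[...,::-1]);W=world(c,d)
f=np.load('deck.npz');l=((W-f['o'])@f['R'])*1000;np.savez('w3.npz',l=l,p=p,d=d)
ok=d>0
n=ok&(abs(l[...,0])<46)&(abs(l[...,1])<30)
b=n&(l[...,2]>11)&(l[...,2]<22)&(l[...,0]>-12)
q=l[b];A=np.c_[q[:,:2],np.ones(len(q))];A2=q[(q[:,0]>14)];s=np.linalg.lstsq(np.c_[A2[:,:2],np.ones(len(A2))],A2[:,2],rcond=None)[0]
print('heel z',np.median(A2[:,2]),'slopes deg',np.degrees(s[:2]),'heel x max',np.percentile(A2[:,0],99),'y',np.percentile(A2[:,1],[1,99]))
t=n&(l[...,2]>28)&(l[...,2]<45);print('teeth x',np.percentile(l[t][:,0],[.5,99.5]),'y',np.percentile(l[t][:,1],[.5,99.5]))
k=ok&(l[...,2]>58)&(l[...,2]<66)&(l[...,1]>150)&(l[...,1]<190)&(l[...,0]>15)&(l[...,0]<50);print('knob',k.sum(),l[k].min(0),l[k].max(0),np.median(l[k],0)) if k.any() else print('no knob')
E
python3 tgt.py 32.5 171.5 100
```

```text
time_s: 12.2
eef_pos: [0.5619, 0.2045, 0.2017]
tool_rot: [0.952, 0.132, -0.275, 0.038]
force: [-0.4, -0.6, 0.1]
gripper_width: 0.0658
gripper_force: 0.0
heel z 16.119791502399693 slopes deg [-0.09788766 -0.1439749 ] heel x max 38.07072765910055 y [-26.81106113  26.68203669]
teeth x [-42.28944544   6.4246567 ] y [-24.60060254  23.62067117]
knob 387 [ 24.53169681 164.26111878  58.06797404] [ 38.54676088 177.6779541   63.94965137] [ 31.0726028  170.38262926  61.77208468]
pos [0.5617 0.205  0.2015] F [ 1.1 -0.6  0.3] w 0.0656 t 12.25
slide(now axes) [0.0011 0.1014 0.0494] slide(target axes) [0.0012 0.1014 0.0495] twist/90 [-0.0001  0.0007  0.001 ]
tcp in deck [ 33.7  70.1 149.5] F deck [-0.6  0.9  0.7] gf 0.0
```

View pics/w3.png

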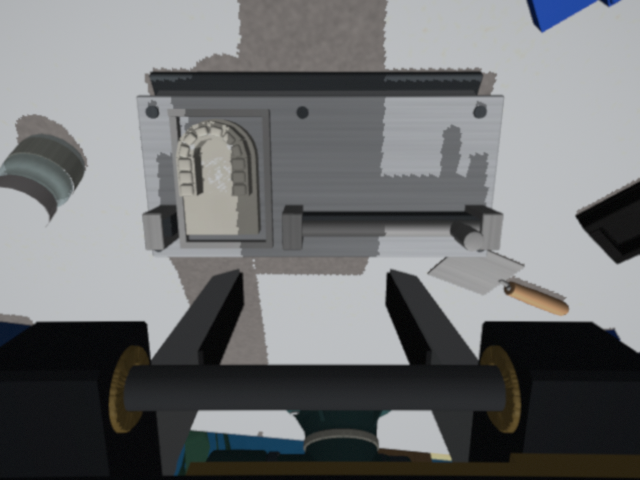

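The cast lies flat in the nest (heel at z 16.1 mm, tilt about 0.1°) at about (215,180). The knob is at (472,235), deck coordinates about (31.7, 171). Next is the knob.

```bash
python3 -m handwheel '[{"twist":[0,0,0],"slide":[0.002,0.015,0],"grip":0.45},{"twist":[0,0,0],"slide":[0,0.025,0],"grip":0.45},{"twist":[0,0,0],"slide":[0,0.025,0.01],"grip":0.45},{"twist":[0,0,0],"slide":[0,0.025,0.02],"grip":0.45},{"twist":[0,0,0],"slide":[0,0.011,0.019],"grip":0.45},{"twist":[0,0,0],"slide":[0,0,0.01],"grip":0.45},{"twist":[0,0,0],"slide":[0,0,0],"grip":0.45},{"twist":[0,0,0],"slide":[0,0,0],"grip":0.45}]'; python3 tgt.py 31.8 171.2 54
```

```text
time_s: 13.05
eef_pos: [0.5607, 0.0992, 0.1505]
tool_rot: [0.951, 0.132, -0.275, 0.038]
force: [0.0, 0.2, 0.3]
gripper_width: 0.0513
gripper_force: 0.0
pos [0.5607 0.0992 0.1505] F [0.  0.2 0.3] w 0.0513 t 13.05
slide(now axes) [-0.0001 -0.0005  0.0364] slide(target axes) [-0.0002 -0.0005  0.0364] twist/90 [0.0002 0.0009 0.0009]
tcp in deck [ 31.6 171.7  90.4] F deck [ 0.1 -0.2  0.3] gf 0.0
```

```bash
python3 -m handwheel '[{"twist":[0,0,0],"slide":[0,-0.0005,0.015],"grip":0.45},{"twist":[0,0,0],"slide":[0,0,0.015],"grip":0.45},{"twist":[0,0,0],"slide":[0,0,0.006],"grip":0.45},{"twist":[0,0,0],"slide":[0,0,0],"grip":0.6},{"twist":[0,0,0],"slide":[0,0,0],"grip":0.75},{"twist":[0,0,0],"slide":[0,0,0],"grip":0.9},{"twist":[0,0,0],"slide":[0,0,0],"grip":0.95},{"twist":[0,0,0],"slide":[0,0,0],"grip":0.95},{"twist":[0,0,0],"slide":[0,0,0],"grip":0.95}]' 15; python3 tgt.py 31.8 73.2 54
```

```text
time_s: 13.95
eef_pos: [0.5425, 0.094, 0.1203]
tool_rot: [0.952, 0.132, -0.274, 0.038]
force: [2.5, -1.2, 0.6]
gripper_width: 0.0132
gripper_force: 15.0
pos [0.5425 0.094  0.1203] F [ 2.5 -1.2  0.6] w 0.0132 t 13.95
slide(now axes) [-0.0002 -0.0985  0.0007] slide(target axes) [-0.0002 -0.0985  0.0007] twist/90 [0.0006 0.0001 0.0002]
tcp in deck [ 31.6 171.7  54.7] F deck [-1.4  1.8  1.6] gf 15.000114440917969
```

Gripped. Sliding −y now: 90 mm first, then a check.

```bash
python3 -m handwheel '[{"twist":[0,0,0],"slide":[0,-0.004,0],"grip":0.95},{"twist":[0,0,0],"slide":[0,-0.008,0],"grip":0.95},{"twist":[0,0,0],"slide":[0,-0.012,0],"grip":0.95},{"twist":[0,0,0],"slide":[0,-0.012,0],"grip":0.95},{"twist":[0,0,0],"slide":[0,-0.012,0],"grip":0.95},{"twist":[0,0,0],"slide":[0,-0.012,0],"grip":0.95},{"twist":[0,0,0],"slide":[0,-0.012,0],"grip":0.95},{"twist":[0,0,0],"slide":[0,-0.012,0],"grip":0.95},{"twist":[0,0,0],"slide":[0,-0.006,0],"grip":0.95},{"twist":[0,0,0],"slide":[0,0,0],"grip":0.95},{"twist":[0,0,0],"slide":[0,0,0],"grip":0.95}]'; python3 tgt.py 31.8 73.2 54
```

```text
time_s: 15.05
eef_pos: [0.5173, 0.1827, 0.1203]
tool_rot: [0.952, 0.133, -0.275, 0.037]
force: [3.5, 5.0, 5.5]
gripper_width: 0.0136
gripper_force: 15.0
pos [0.5173 0.1827 0.1203] F [3.5 5.  5.5] w 0.0136 t 15.05
slide(now axes) [-0.     -0.0063  0.0006] slide(target axes) [-0.0001 -0.0063  0.0006] twist/90 [-0.0014  0.0002  0.0024]
tcp in deck [31.7 79.5 54.6] F deck [-1.1 -3.9  7.1] gf 15.007478892803192
```

```bash
python3 -m handwheel '[{"twist":[0,0,0],"slide":[0,-0.003,0],"grip":0.95},{"twist":[0,0,0],"slide":[0,-0.002,0],"grip":0.95},{"twist":[0,0,0],"slide":[0,0,0],"grip":0.95}]'>/dev/null; python3 tgt.py 31.8 73.2 54|tail -1; python3 -m handwheel '[{"twist":[0,0,0],"slide":[0,-0.002,0],"grip":0.95},{"twist":[0,0,0],"slide":[0,0,0],"grip":0.95}]'>/dev/null; python3 tgt.py 31.8 73.2 54|tail -1;
```

```text
tcp in deck [31.7 76.2 54.6] F deck [-1.3  1.6  6.4] gf 15.001473426818848
tcp in deck [31.7 75.4 54.6] F deck [-1.4  4.4  6.4] gf 15.001814514398575
```

```bash
for k in 1; do
python3 -m handwheel '[{"twist":[0,0,0],"slide":[0,-0.002,0],"grip":0.95},{"twist":[0,0,0],"slide":[0,0,0],"grip":0.95}]'>/dev/null; python3 tgt.py 31.8 73.2 54|tail -1; python3 -m handwheel '[{"twist":[0,0,0],"slide":[0,-0.002,0],"grip":0.95},{"twist":[0,0,0],"slide":[0,0,0],"grip":0.95}]'>/dev/null; python3 tgt.py 31.8 73.2 54|tail -1; done
```

```text
tcp in deck [31.7 75.3 54.6] F deck [-1.5  9.2  6.2] gf 15.006457418203354
tcp in deck [31.7 75.3 54.6] F deck [-1.8 13.6  7.1] gf 15.013215243816376
```

```bash
python3 -m handwheel '[{"twist":[0,0,0],"slide":[0,-0.003,0],"grip":0.95},{"twist":[0,0,0],"slide":[0,-0.002,0],"grip":0.95},{"twist":[0,0,0],"slide":[0,0,0],"grip":0.95}]'>/dev/null; python3 tgt.py 31.8 73.2 54
python3 -m handwheel '[{"twist":[0,0,0],"slide":[0,0.007,0],"grip":0.95},{"twist":[0,0,0],"slide":[0,0,0],"grip":0.6},{"twist":[0,0,0],"slide":[0,0,0],"grip":0.5},{"twist":[0,0,0],"slide":[0,0,0],"grip":0.45},{"twist":[0,0,0],"slide":[0,0,-0.02],"grip":0.45},{"twist":[0,0,0],"slide":[0,0,-0.03],"grip":0.45},{"twist":[0,0,0],"slide":[0,0,-0.04],"grip":0.45},{"twist":[0,0,0],"slide":[-0.03,0,-0.01],"grip":0.45},{"twist":[0,0,0],"slide":[-0.02,0,0],"grip":0.45},{"twist":[0,0,0],"slide":[0,0,0],"grip":0.45}]' 
python3 - <<'E'
from h import *
c,p,d=grab('wrist');cv2.imwrite('pics/w4.png',p[...,::-1]);W=world(c,d)
f=np.load('deck.npz');l=((W-f['o'])@f['R'])*1000
k=(d>0)&(l[...,2]>60)&(l[...,2]<66)&(l[...,1]>50)&(l[...,1]<100)&(l[...,0]>15)&(l[...,0]<50);print('knob',k.sum(),l[k].min(0),l[k].max(0),np.median(l[k],0))
h=(d>0)&(abs(l[...,2]-16)<5)&(l[...,0]>12)&(l[...,0]<24)&(abs(l[...,1])<25);print('heel z',np.median(l[h][:,2]))
E
```

```text
pos [0.5161 0.187  0.1202] F [ 10.9 -25.1   4.3] w 0.0135 t 16.25
slide(now axes) [-0.0002 -0.0018  0.0006] slide(target axes) [-0.0002 -0.0018  0.0006] twist/90 [ 0.0088  0.0008 -0.0095]
tcp in deck [31.6 75.  54.6] F deck [-0.8 27.2  5.6] gf 15.001566521823406
time_s: 17.25
eef_pos: [0.5248, 0.1934, 0.2335]
tool_rot: [0.952, 0.133, -0.274, 0.038]
force: [-0.2, 0.5, 0.2]
gripper_width: 0.0516
gripper_force: 0.0
knob 360 [24.9446448  67.76922116 60.00747789] [37.96943697 81.02782339 63.80895113] [31.59752164 74.11042822 61.89466349]
heel z 16.176511422380585
```

View pics/w4.png

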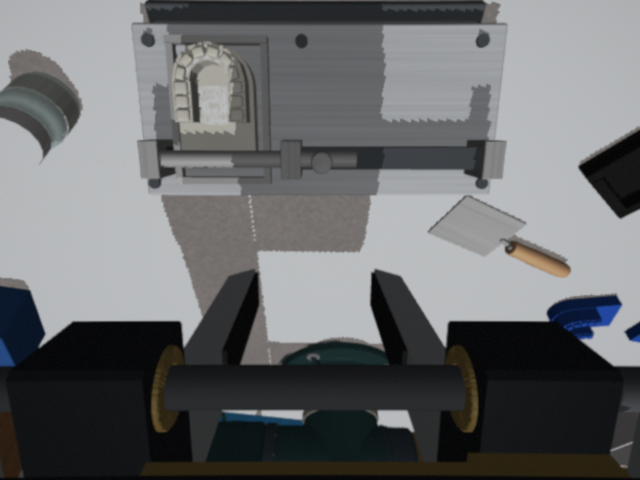

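The rod spans the heel at about (215,158) and its tip is in the keeper at (150,160). The knob is at deck y ≈ 74 mm, the nominal home position, and the bolt met a hard stop at 27 N. The cast is still flat and nothing is touching the robot.

```bash
python3 -c "
from cell import ctrl
print(ctrl.finish_job())"
```

```text
the job is handed in; nothing more can be done
None
```

The job is done and handed in: the cast lies flat in the nest with its heel up the slope, and the bolt is pushed across over the heel to its hard stop in the keeper; the robot's clock read about 17 s at the end and the other things on the bench were not touched.

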